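# Clear the hammer and slide the bottle home under the shelf

## Task

The hammer lies in the way of the empty bay of the bottle stand: take it near its balance point so that it hangs level, and set it down gently in the wooden tray at the right. Then put the aluminium bottle away by sliding it over the bench, pushed low so that it neither topples nor leaves the bench, all the way home into the empty bay (the one with the cork mat) under the glass shelf. Leave the bottle in the other bay and everything else standing where it is.

Things in the scene. Friction and masses are not known exactly. Their poses are not given: they have to be found in the camera images.
- bottle: The bottle to put away: round, plain aluminium, black cap, 66 mm diameter (straight wall to 90 mm), 150 mm high, 0.35 to 0.7 kg, too wide to grip safely; stands on the open bench beside a jar. Origin: centre of its underside. Friction on the bench 0.45 to 0.75, so it may tip if pushed above 40 mm. An upright gripper's body bumps its upper part: lean the tool 25 to 45 degrees, tips leading.
- parked: An identical bottle (66 mm diameter, 150 mm high) already in the other bay of the stand; it stays there. Origin: centre of its underside.
- stand: Fixed low dark steel stand with two bays open to the robot (bottles stand on the bench itself). Origin on the bench midway between the bays; x points into the bays, y left, z up. Bay centres at x = 0, y = +50 and -50 mm; bays 92 mm wide; dividers 8 mm thick, 50 mm high, from x = -23 to +34 mm; back panel's face at x = +34 mm, 70 mm high. Yaw varies by 8 degrees.
- mat: Flat cork disc, 80 mm diameter, 1 mm thick, that marks the empty bay and offers no resistance; its origin is that bay's centre. A bottle fully home stands on it and touches the stand's back panel, its centre within about 1 mm of the mat's in depth.
- hammer: Small hammer, brown wooden handle, dark steel head, flat on the bench across the way to the stand; 181 mm long, 13 mm thick, 0.11 to 0.23 kg. Origin: underside, midway along; x along the handle to the head, z up. Handle about 11 mm wide and high, centred about y = +2 mm; head at x = +77 to +91 mm, 64 mm across. Head-heavy: balances about x = +54 mm; gripped elsewhere it may swing.
- tray: Fixed shallow open wooden tray, 240 x 110 mm outside, 22 mm high, walls and floor 6 mm, at the right beyond the side panel, on a red surface 6 mm below the bench. Origin: centre of its underside, x along its long side, z up. The hammer fits lying along it, head at either end.
- shelf_edge (a point): Point on the lower front edge of the glass shelf (159 mm above the bench, 9 mm above the bottle's cap); the edge runs along y and the shelf extends away from the robot over the back of the stand.
- panel_top (a point): Top of the near end of the upright side panel (280 mm high, 30 mm thick) between bench and tray; from here it runs away from the robot along x. On its left face, 100 mm farther on, a brush hangs from z = 0.07 to 0.27 m and stands out 50 mm. Nearer the robot there is only a rail 20 mm high.
- jar: Bystander: clear jar with dark lid, 60 mm diameter, 80 mm high, beside the loose bottle. Origin: centre of its underside.
- oil_jar: Bystander: open glass jar with a stick, 60 mm diameter, 51 mm high, at the left. Origin: centre of its underside.
- tub: Bystander: white tub, 46 mm diameter, 47 mm high, at the right near the side panel. Origin: centre of its underside.
- loupe: Bystander: black eyeglass loupe, 35 mm diameter, 31 mm high, at the left front. Origin: centre of its underside.
- lamp_corner (a point): Lower corner, nearest the robot and farthest right, of the space taken by the big lamp shade that hangs over the left of the bench; the shade extends from here 300 mm to the left, 260 mm away from the robot and 250 mm up. Keep the arm out of it.
Not all that is in view belongs to the job. Leave any yellow look-alike of the bottle alone.

How it is judged:
By the outcome, as a careful person would: the job done as asked, in the order asked, and still so for the second after the job is handed in, with the robot touching nothing.
It also fails if it takes over 61 s, if anything falls off the work surface, if the arm or the gripper's body presses on something with over 40 N, if the wrist force passes 120 N, or if a joint passes its speed limit or range.

## Robot

A 6-joint arm with a two-finger parallel gripper is mounted at the origin on a cart in front of the work surface, level with it; the furniture and walls round the work are solid. World frame = base frame: x ahead of the robot, y to its left, z up, the work surface at z = 0. Lengths are in mm, angles in degrees, forces in N, time in s.
With the tool pointing down it reaches from about 300 to 875 mm from the base axis. Payload 6.4 kg.
Tool frame: the origin (TCP) lies midway between the tips of the shut fingers; the grasp point (between the pads) lies 19 mm behind it; z points along the fingers, y is the line along which they close (so a half turn about z gives the same grasp; the last joint's range is limited). The gripper opens to 88 mm and grips with 3 to 60 N. Pads are 18 mm wide; open, the fingers measure 123 mm over their backs; the gripper's body (75 mm by 187 mm) begins 45 mm behind the grasp point.
Start: joints at [-81.033, 10.359, 92.074, -0, 77.567, -11.82], TCP at [204.08, -537.58, 238.714] pointing down, gripper open.
Joint ranges: [-171.53, 171.53], [-51.25, 118.39], [17.06, 147.69], [-65.23, 245.23], [0, 150.52], [-178.68, 178.68]. Speed limits (degrees/s): [147.25, 147.25, 172.46, 180, 180, 180].

## Interface

Orientations are given as a 3x3 rotation matrix whose columns are the frame's x, y, z axes.
In Python, from bench import bot gives the robot as it stands. Calls block until the motion is done:
- bot.move_ptp(position, orientation): joint-space move of the TCP to a pose.
- bot.servo_line(position, rotation=None, speed=150, guard=None): straight line of the TCP; rotation=None keeps the orientation; speed is the mean speed in mm/s. With guard (N) it stops when the force on the tool has changed by that much, and returns True; else False.
- bot.move_joints(angles): joint-space move.
- bot.command_gripper(opening, grasp_force=None): opening from 0.0 (shut) to 1.0 (fully open); grasp_force is the grip in N (None keeps the last); returns when the fingers have stopped.
- bot.pause(seconds).
- bot.ik(position, orientation): joint angles nearest the present ones, or None.
- bot.snapshot(name): name is "scene" or "side" or "wrist"; returns (picture, depth): 420x560x3 uint8, blue, green, red; 420x560 float32, mm along the optical axis (not along the pixel's ray), 0 where there is no reading.
- bot.camera_model(name): a dict with "fx", "fy", "cx", "cy" (pixels), "origin" and "rotation" of the camera in the world. Camera axes: x right, y down, z forward; pixel columns grow to the right and rows downward; lengths in mm; the calibration is good to about 2 mm. A picture is of the moment at which its call begins: read the wrist's pose just before it. camera_model takes no time and is no camera call; for the wrist camera it gives the pose at the moment of the call.
A pose or a line that the arm cannot do raises bot.MotionError and nothing moves.
- bot.job_done(): hands the job in; it is judged then, once.
Readings, each from a call of its own:
- bot.read_time(): time.
- bot.read_joints(): joint angles.
- bot.read_joint_velocities(): joint speeds.
- bot.read_joint_efforts(): joint torques, N m.
- bot.read_ee_pos(): TCP position.
- bot.read_tool_rot(): TCP orientation.
- bot.read_ft_force(): force on the tool from outside, world axes, zero at the start.
- bot.read_moment(): the same for the moment, N m.
- bot.read_finger_gap(): opening from 0.0 (shut) to 1.0 (fully open).
- bot.read_finger_force(): force on a finger pad.
Only numpy, scipy, OpenCV 4.12 (cv2) and the standard library are available. Lean on these libraries where they do the work, as an engineer would, in place of code of your own. Each camera call takes 0.05 s, during which the arm holds its last target. There are 200 camera calls.

## Working session

There is one attempt and no reset: what is moved stays moved. The work goes in short steps, each a Python script; the robot and the scene stay as the last script left them, time stands still between calls to the robot, and variables do not carry over. Pictures are saved under pics/ and viewed, at most 10 in all, crops included, and the job is handed in when it is done.

```bash
ls; mkdir -p pics
python3 - <<'E'
from bench import bot
import cv2, numpy as np
for n in ("scene","side"):
    p,d=bot.snapshot(n); cv2.imwrite(f"pics/{n}0.png",p); np.savez(f"{n}0.npz",p=p,d=d)
    m=bot.camera_model(n); print(n,m,(d>0).mean())
print(bot.read_time())
E
```

```text
pics
scene {'fx': 439.62449576695803, 'fy': 439.62449576695803, 'cx': 273.20751797778803, 'cy': 202.86432996162154, 'origin': array([-143.30749582, -459.15301634,  731.76584695]), 'rotation': array([[ 0.63173041, -0.41065961,  0.65747653],
       [-0.77507746, -0.3489483 ,  0.52677322],
       [ 0.01310083, -0.84237389, -0.53873425]])} 0.9961139455782313
side {'fx': 420.13179767433957, 'fy': 420.13179767433957, 'cx': 278.81705979351966, 'cy': 199.9592068441255, 'origin': array([-248.1282931 ,  210.78905345,  685.92854789]), 'rotation': array([[-0.19513454, -0.54164552,  0.81764457],
       [-0.98065191,  0.09446468, -0.17145921],
       [ 0.01563158, -0.83528232, -0.54959904]])} 0.996203231292517
0.1
```

View pics/scene0.png

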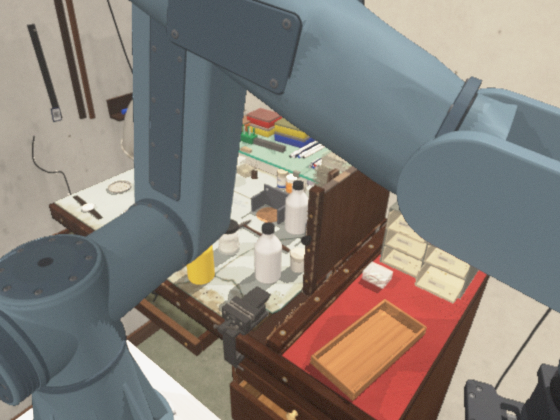

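View pics/side0.png

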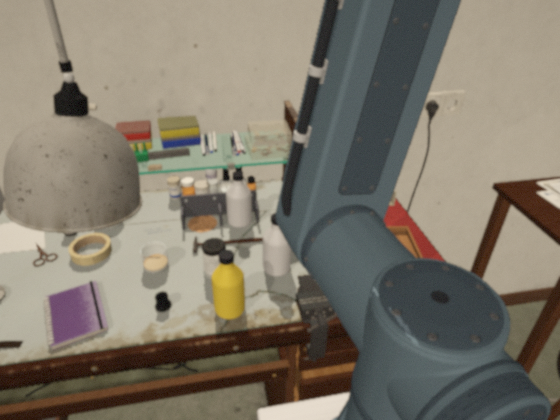

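The candidates for the loose bottle:
- Aluminium, on the open bench beside the jar: side (277,250), scene (268,255). This one fits the description.
- Parked, already in the bay: side (238,200), scene (297,210).
- Yellow look-alike: side (229,290), scene (200,262).

The hammer is at side (195–262,242), the mat at side (202,223) and the tray at scene (370,345). I'll check the choice in a close crop.

```bash
cat > h.py <<'E'
import numpy as np, cv2
from bench import bot
def xyz(n,d,m=None):
    m=m or bot.camera_model(n)
    v,u=np.mgrid[:d.shape[0],:d.shape[1]]
    c=np.stack([(u-m['cx'])/m['fx']*d,(v-m['cy'])/m['fy']*d,d],-1)
    return c@m['rotation'].T+m['origin']
def ray(n,u,v,z,m=None):
    m=m or bot.camera_model(n)
    r=m['rotation']@np.array([(u-m['cx'])/m['fx'],(v-m['cy'])/m['fy'],1.])
    o=m['origin']; return o+r*(z-o[2])/r[2]
def proj(n,P,m=None):
    m=m or bot.camera_model(n)
    c=m['rotation'].T@(np.asarray(P,float)-m['origin'])
    return np.array([m['fx']*c[0]/c[2]+m['cx'],m['fy']*c[1]/c[2]+m['cy']])
E
python3 - <<'E'
from h import *
S=np.load("side0.npz");C=np.load("scene0.npz")
a=cv2.resize(S['p'][120:320,130:310],None,fx=3,fy=3,interpolation=cv2.INTER_CUBIC)
cv2.imwrite("pics/crop1.png",a)
X=xyz("side",S['d'])
for nm,u,v in [("bottle",277,250),("parked",238,205),("yellow",229,290),("bench",180,280),("mat",200,224),("head",197,244),("handle",240,241),("jar lid",213,244),("oil",155,255),("loupe",162,295),("shelfedge",200,164),("lampbottom",75,215)]:
    print(nm,X[v,u].round(1))
Y=xyz("scene",C['d'])
for nm,u,v in [("bottle",268,255),("cap",268,230),("parked",297,210),("tub",298,258),("panel top",316,186),("traywall",370,320),("trayfloor",370,345),("red",310,340),("bench",225,270)]:
    print(nm,Y[v,u].round(1))
E
```

```text
bottle [458.1  64.7  77.9]
parked [660.1 128.7  72. ]
yellow [346.8 182.1  86.3]
bench [482.7 285.    1.2]
mat [689.6 231.2   2.1]
head [598.2 242.    7.7]
handle [591.6 134.    7.3]
jar lid [501.7 203.3  80. ]
oil [567.6 342.6  12.8]
loupe [422.9 320.6  20.7]
shelfedge [716.2 215.5 170.9]
lampbottom [433.  445.5 238.1]
bottle [462.1  38.8  88.6]
cap [475.7  50.7 146.2]
parked [664.7 106.1  81. ]
tub [540.4   9.   45.9]
panel top [512.6 -44.3 280.8]
traywall [ 518.7 -205.6   -0.7]
trayfloor [ 458.2 -238.7   -0.6]
red [ 393.4 -133.7   -6.1]
bench [431.6 151.9   0. ]
```

View pics/crop1.png

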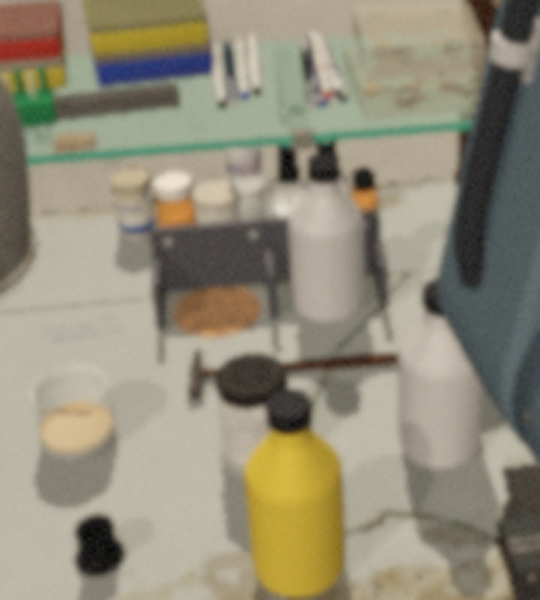

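The crop confirms the choice. The plain aluminium bottle on the open bench at side (276,253) is the target. The yellow one at crop (290,500) and the parked one at crop (325,240) are not. The hammer head is at crop (197,378) and its handle runs right behind the jar lid. Next I'll raise the arm over the bench, look with the wrist camera and measure.

Run:
```python
from h import *
from scipy.optimize import least_squares
print("tcp px scene",proj("scene",[204,-537.6,238.7]), proj("scene",[204,-537.6,320]))
R=bot.read_tool_rot(); print(R.round(3))
m=bot.camera_model("wrist"); print("cam in tool",(R.T@(m['origin']-bot.read_ee_pos())).round(1)); print((R.T@m['rotation']).round(3))
bot.servo_line([204.08,-537.58,400],speed=300)
D=np.diag([1.,-1,-1])
bot.move_ptp([430,130,450],np.array([[0,1,0],[1,0,0],[0,0,-1.]]))
for n in ("scene","side","wrist"):
    m=bot.camera_model(n); p,d=bot.snapshot(n); cv2.imwrite(f"pics/{n}1.png",p); np.savez(f"{n}1.npz",p=p,d=d,X=xyz(n,d,m),**m)
print(bot.read_time(),bot.read_ee_pos(),bot.read_joints())
```

```text
tcp px scene [539.07527299 494.32064037] [568.7019288  451.90424635]
[[ 0.935  0.355 -0.   ]
 [ 0.355 -0.935  0.002]
 [ 0.    -0.001 -1.   ]]
cam in tool [  76.7    0.2 -146.8]
[[ 0.001 -0.955 -0.297]
 [ 1.     0.001  0.001]
 [-0.001 -0.297  0.955]]
3.45 [430.21436079 129.50490775 449.85481789] [ 1.55447462e+00 -1.15252238e+01  9.00501708e+01 -2.50355041e-03
  1.01494207e+02  1.61844444e+00]
```

View pics/wrist1.png

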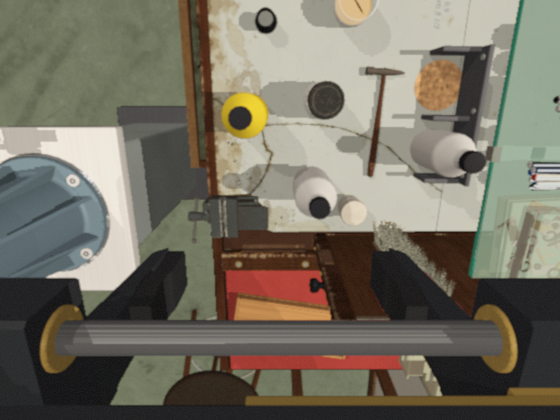

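View pics/scene1.png

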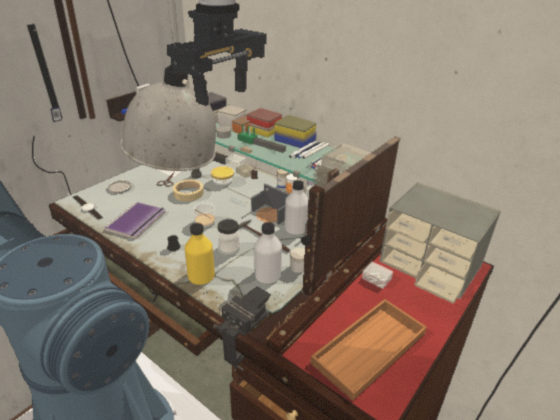

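The wrist view shows everything:
- **Hammer:** head at (384,71), handle end at (373,175).
- **Jar lid:** (326,100).
- **Loose bottle:** cap at (319,207).
- **Parked bottle:** cap at (472,161).
- **Mat:** (438,85).
- **Stand:** dividers at rows 50, 118 and 177.
- **Tub:** (354,213).

The scene view shows the tray at (370,345) and the lamp shade at (170,125). Next I'll measure them.

```bash
cat > meas.py <<'E'
from h import *
from scipy.optimize import least_squares
V={n:np.load(n+"1.npz") for n in("scene","side","wrist")}
pts={n:V[n]['X'].reshape(-1,3) for n in V}
def circ(c,r,zr,R):
    P=np.vstack([pts[n] for n in pts]); 
    for _ in range(3):
        q=P[(np.hypot(P[:,0]-c[0],P[:,1]-c[1])<R+10)&(P[:,2]>zr[0])&(P[:,2]<zr[1])][:,:2]
        c=least_squares(lambda c:np.hypot(*(q-c).T)-R,c,loss='soft_l1',f_scale=1.5).x
    return c.round(1),len(q)
print("bottle",circ([478,52],0,(15,85),33)); print("parked",circ([685,115],0,(15,85),33))
print("jar",circ([498,203],0,(15,70),30)); print("tub",circ([555,5],0,(12,40),23))
print("yellow",circ([370,180],0,(15,85),33))
W=V['wrist'];X=W['X'];p=W['p'];m={k:W[k] for k in('fx','fy','cx','cy','origin','rotation')}
print("bench z wrist",np.median(X[40:60,300:330,2]))
# disc tops
for n,(a,b,c,d),zr in [("jarlid",(80,125,300,350),(72,90)),("cap",(190,225,300,340),(140,156)),("parkcap",(145,180,450,490),(140,156)),("tubtop",(195,230,338,372),(40,54))]:
    Q=X[a:b,c:d].reshape(-1,3);Q=Q[(Q[:,2]>zr[0])&(Q[:,2]<zr[1])]
    print(n,(Q.max(0)+Q.min(0)).round(1)/2,np.ptp(Q,axis=0).round(1))
# mat
b,g,r=[p[...,i].astype(int) for i in range(3)]
M=((r-b>45)); M[:, :400]=0;M[:,480:]=0;M[:50]=0;M[125:]=0
v,u=np.nonzero(cv2.morphologyEx(M.astype(np.uint8),cv2.MORPH_OPEN,np.ones((3,3))))
Q=np.array([ray(0,a,c,1,m) for a,c in zip(u,v)]);print("mat",len(u),(Q.max(0)+Q.min(0))/2,np.ptp(Q,axis=0),Q.mean(0))
# hammer: dark pixels
M=(p.max(2)<120)&(np.abs(X[...,2]-7)<12);K=np.zeros_like(M);K[60:182,362:408]=1;M&=K
n,l,s,_=cv2.connectedComponentsWithStats(M.astype(np.uint8));k=1+s[1:,4].argmax();v,u=np.nonzero(l==k);print(s[k])
Q=np.array([ray(0,a,c,10,m) for a,c in zip(u,v)])[:,:2]
h=Q[Q[:,1]<np.percentile(Q[:,1],99.9)-25]
f=np.polyfit(h[:,1],h[:,0],1);d=np.array([f[0],1]);d/=np.hypot(*d);o=np.array([np.polyval(f,0),0])
t=(Q-o)@d;e=(Q-o)@np.array([-d[1],d[0]]);print("hammer dir",d,"yaw",np.degrees(np.arctan2(d[1],d[0])),"extent",t.min(),t.max(),np.ptp(t))
hd=t>t.max()-14;print("head e",e[hd].min(),e[hd].max())
for x in(91-37,0):
    print("pt",x,o+d*(t.max()-91+x))
for x,y in [(437,51),(490,51),(425,118),(415,180),(484,90),(475,50)]:print((x,y),X[y,x].round(1))
# shelf edge from wrist
for y in(30,100,200,260):
    row=X[y,440:560];i=np.nonzero(row[:,2]>140)[0];print("shelf",row[i[0]].round(1) if len(i) else None)
# stand: top panel points
P=pts['wrist'];q=P[(P[:,0]>640)&(P[:,0]<760)&(P[:,1]>140)&(P[:,1]<300)&(P[:,2]>62)&(P[:,2]<78)]
print("panel top pts",len(q),np.percentile(q,[2,50,98],axis=0).round(1)); g=np.polyfit(q[:,1],q[:,0],1);print(g,np.degrees(np.arctan(g[0])))
q=P[(P[:,0]>640)&(P[:,0]<720)&(P[:,1]>60)&(P[:,1]<300)&(P[:,2]>42)&(P[:,2]<56)]
print("divider tops", np.histogram(q[:,1],np.arange(60,300,6)))
# tray, panel, lamp
C=V['scene'];X=C['X'];p=C['p'].astype(int)
P=X.reshape(-1,3);q=P[(np.abs(P[:,2]-16)<3.5)&(P[:,1]<-100)&(P[:,0]<620)].astype(np.float32)
r=cv2.minAreaRect(q[:,:2]);print("tray rim",len(q),r,cv2.boxPoints(r).round(0).tolist())
q=P[(np.abs(P[:,2]-280)<3)&(P[:,1]<60)&(P[:,1]>-150)&(P[:,0]<900)];print("panel",np.percentile(q,[1,99],axis=0).round(1),q[q[:,0]<q[:,0].min()+20].mean(0))
for n in("scene","side"):
    P=pts[n];q=P[(P[:,2]>150)&(P[:,2]<400)&(P[:,1]>230)&(P[:,0]<640)&(P[:,0]>250)];print("lamp",n,len(q),np.percentile(q,[.5,99.5],axis=0).round(0))
E
python3 meas.py
```

```text
bottle (array([488.9,  60. ]), 1478)
parked (array([691.4, 124.4]), 1214)
jar (array([502.2, 204.9]), 548)
tub (array([561.,  18.]), 243)
yellow (array([380.9, 183.1]), 690)
bench z wrist 0.9462618148716047
jarlid [499.85 202.9   78.05] [52.5 53.1 12. ]
cap [487.6  60.  146.6] [28.7 29.5 12.9]
parkcap [690.3 124.9 146.8] [29.8 29.5 13.5]
tubtop [558.5   18.75  45.85] [44.6 44.1 11.2]
mat 1888 [693.06072103 225.69429103   1.        ] [74.6303362  78.11234859  0.        ] [694.31822628 226.6169605    1.        ]
[362  67  41 110 790]
hammer dir [0.04996679 0.99875088] yaw 87.13592113969193 extent 74.95673919633265 252.8902041213691 177.93346492503645
head e -30.74624792829862 29.426218220728725
pt 54 [597.86396591 215.6205313 ]
pt 0 [595.1657592  161.68798379]
(437, 51) [672.8 274.5  31.4]
(490, 51) [731.  269.7  71. ]
(425, 118) [671.8 174.6  20.7]
(415, 180) [676.   65.5   1. ]
(484, 90) [733.1 217.2  69.1]
(475, 50) [719.6 273.3  52.2]
shelf [430.  206.2 596.6]
shelf [430.  206.2 596.6]
shelf [701.   76.7 163.8]
shelf [701.6 -11.6 163.2]
panel top pts 887 [[666.  143.1  62.5]
 [730.
[... 196 characters left out ...]
 8,   0,  42, 135,   0,   0,   0,   0,   0,   0,
         0,   0,   0,   0,   0,   0,   0,   0,   0, 120,  97,   0,   0]), array([ 60,  66,  72,  78,  84,  90,  96, 102, 108, 114, 120, 126, 132,
       138, 144, 150, 156, 162, 168, 174, 180, 186, 192, 198, 204, 210,
       216, 222, 228, 234, 240, 246, 252, 258, 264, 270, 276, 282, 288,
       294]))Traceback (most recent call last):
  File "meas.py", line 47, in <module>
    r=cv2.minAreaRect(q[:,:2]);print("tray rim",len(q),r,cv2.boxPoints(r).round(0).tolist())
cv2.error: OpenCV(4.12.0) /io/opencv/modules/imgproc/src/convhull.cpp:143: error: (-215:Assertion failed) total >= 0 && (depth == CV_32F || depth == CV_32S) in function 'convexHull'
```

```bash
python3 - <<'E'
s=open('meas.py').read().replace("cv2.minAreaRect(q[:,:2])","cv2.minAreaRect(np.ascontiguousarray(q[:,:2],dtype=np.float32))")
a,b=s.split("# disc tops");b=b.split("# tray, panel, lamp")[1]
b=b.replace("(np.abs(P[:,2]-16)<3.5)&(P[:,1]<-100)&(P[:,0]<620)","TM")
b=b.replace("P=X.reshape(-1,3);","""P=X.reshape(-1,3)
bb,gg,rr=[p[...,i] for i in range(3)]
M=((gg-bb>25)&(rr-gg<90)&(rr>110)).astype(np.uint8);M[:290]=0;M[:,:290]=0;M=cv2.morphologyEx(M,cv2.MORPH_OPEN,np.ones((3,3)))
n,l,st,_=cv2.connectedComponentsWithStats(M);k=1+st[1:,4].argmax();print(st[k]);TM=(l==k).ravel()
tp=P[TM&(np.abs(P[:,2]-16)<2.5)];print('rim pts',len(tp),np.percentile(tp,[1,99],axis=0).round(1))
r0=cv2.minAreaRect(np.ascontiguousarray(tp[:,:2],dtype=np.float32));print(r0)
W=pts['wrist'];q=W[(W[:,0]>715)&(W[:,0]<750)&(W[:,1]>185)&(W[:,1]<265)&(W[:,2]>66)&(W[:,2]<75)];
q=q[np.abs(q[:,0]-np.median(q[:,0]))<6];g=np.polyfit(q[:,1],q[:,0],1);print('panel line',g,np.polyval(g,225),q.min(0),q.max(0))
""",1)
open('m2.py','w').write(a+b)
E
python3 m2.py | tail -12
```

```text
yellow (array([380.9, 183.1]), 690)
bench z wrist 0.9462618148716047
[ 312  300  114   99 5337]
rim pts 720 [[ 331.4 -308.4   13.6]
 [ 578.  -169.6   18. ]]
((456.113525390625, -239.08517456054688), (110.94976043701172, 241.81089782714844), 80.73056030273438)
panel line [1.06563193e-02 7.29246807e+02] 731.6444784042583 [727.72182068 185.90595476  66.0621471 ] [737.19030713 264.96397549  73.85044497]
tray rim 5337 ((218.38311767578125, -289.4013977050781), (777.6912231445312, 183.68234252929688), 11.852880477905273) [[-181.0, -279.0], [-143.0, -459.0], [618.0, -299.0], [580.0, -120.0]]
panel [[ -64.3 -136.5  277. ]
 [ 899.8   47.5  282.8]] [-59.87227267 -19.95504186 279.97865565]
lamp scene 17684 [[255. 344. 153.]
 [635. 786. 398.]]Traceback (most recent call last):
  File "m2.py", line 30, in <module>
    P=pts[n];q=P[(P[:,2]>150)&(P[:,2]<400)&(P[:,1]>230)&(P[:,0]<640)&(P[:,0]>250)];print("lamp",n,len(q),np.percentile(q,[.5,99.5],axis=0).round(0))
                                                                                                         ~~~~~~~~~~~~~^^^^^^^^^^^^^^^^^^^^
    return _quantile_unchecked(
        a, q, axis, out, overwrite_input, method, keepdims, weights)
    return _ureduce(a,
                    func=_quantile_ureduce_func,
    ...<5 lines>...
                    overwrite_input=overwrite_input,
                    method=method)
    r = func(a, **kwargs)
    result = _quantile(arr,
                       quantiles=q,
    ...<2 lines>...
                       out=out,
                       weights=wgt)
    slices_having_nans = np.isnan(arr[-1, ...])
                                  ~~~^^^^^^^^^
IndexError: index -1 is out of bounds for axis 0 with size 0
```

Run:
```python
from h import *
for f,n,(a,b,c,d) in [("side0","side",(90,235,5,142)),("scene1","scene",(75,185,118,222))]:
    D=np.load(f+".npz");X=xyz(n,D['d'])[a:b,c:d].reshape(-1,3)
    q=X[(X[:,2]>150)&(X[:,0]<720)&(X[:,0]>200)&(X[:,1]>200)];q=q[q[:,2]<520]
    print(n,len(q),np.percentile(q,[1,5,50,95,99],axis=0).round(0).tolist())
import cv2
r=((456.11,-239.09),(110.9,241.8),80.73);print(cv2.boxPoints(r))
```

```text
side 14490 [[427.0, 347.0, 193.0], [433.0, 358.0, 213.0], [476.0, 442.0, 304.0], [560.0, 544.0, 390.0], [579.0, 566.0, 417.0]]
scene 7909 [[428.0, 344.0, 172.0], [435.0, 347.0, 195.0], [510.0, 404.0, 285.0], [644.0, 778.0, 371.0], [701.0, 783.0, 397.0]]
[[ 327.85663 -274.34042]
 [ 566.4988  -313.29126]
 [ 584.36334 -203.83957]
 [ 345.7212  -164.88873]]
```

```bash
cat >> h.py <<'E'
def rot(xdir,lean=0):
    """tool x along horizontal xdir; lean (deg) about tool x, top leaning toward tool +y"""
    x=np.array([xdir[0],xdir[1],0.]);x/=np.linalg.norm(x);y0=np.array([x[1],-x[0],0]);t=np.radians(lean)
    y=y0*np.cos(t)-np.array([0,0,np.sin(t)]);return np.stack([x,y,np.cross(x,y)],1)
E
python3 - <<'E'
from h import *
for z in (514,560,600):
    print(z,[proj("scene",[430+s*94,130,z]).round(0) for s in(-1,1)])
H=[.05,.99875]
print(np.linalg.det(rot(H,10)))
for p,R in [([580,218,350],rot(H)),([580,218,30],rot(H)),([598,217.6,6],rot(H,10)),([540,170,350],rot(H)),([511,-248,350],rot([.987,-.161])),([511,-248,6],rot([.987,-.161]))]:
    q=bot.ik(p,R);print(p,None if q is None else np.round(q,1))
E
```

```text
514 [array([180.,  73.]), array([254.,  53.])]
560 [array([178.,  45.]), array([254.,  28.])]
600 [array([175.,  19.]), array([253.,   5.])]
0.9999999999999994
[580, 218, 350] [ 9.6 12.2 77.2 -0.  90.6 12.5]
[580, 218, 30] [ 9.6 30.4 92.3 -0.  57.3 12.5]
[598, 217.6, 6] [ 8.4 39.6 81.4  2.1 68.8 10.3]
[540, 170, 350] [ 5.5  5.2 85.1 -0.  89.7  8.3]
[511, -248, 350] [-37.9   5.4  84.8  -0.   89.7  61.4]
[511, -248, 6] [-37.9  27.6 100.4  -0.   52.   61.4]
```

Run:
```python
from h import *
H=[.05,.99875]
bot.command_gripper(0.25,30)
bot.move_ptp([580,205,250],rot(H))
f0=bot.read_ft_force()
print(bot.servo_line([580,217.6,32],rot(H),speed=150,guard=15))
print(bot.servo_line([598.3,217.6,6.5],rot(H,10),speed=40,guard=6), bot.read_ee_pos(),bot.read_ft_force()-f0,bot.read_time())
g=bot.command_gripper(0.0,30); print(g,bot.read_finger_gap()*88,bot.read_finger_force(),bot.read_ft_force()-f0)
print(bot.servo_line([580,217.6,34],rot(H),speed=50,guard=20),bot.read_finger_gap()*88,bot.read_ft_force()-f0,bot.read_moment(),bot.read_time())
p,d=bot.snapshot("wrist");m=bot.camera_model("wrist");np.savez("wrist2.npz",p=p,d=d,X=xyz("wrist",d,m),**m)
q,_=bot.snapshot("side")
cv2.imwrite("pics/g2.png",np.hstack([p[:, 80:480],cv2.resize(q[150:300,130:280],(400,400)) if 0 else cv2.copyMakeBorder(cv2.resize(q[150:300,130:280],(400,400)),0,20,0,0,cv2.BORDER_CONSTANT)]))
```

```text
False
False [598.10899493 217.68664205   6.58457821] [-0.25260964  0.87214664 -0.08414218] 8.0667
False 0.06999703618333342 2.9586399020202325 [0.7800116  0.26219663 5.73133018]
False 0.44715109442029355 [-0.87635985 -0.37360318 -0.17769322] [-1.47418114e-05 -9.94204464e-02  3.25273916e-02] 9.35
```

View pics/g2.png

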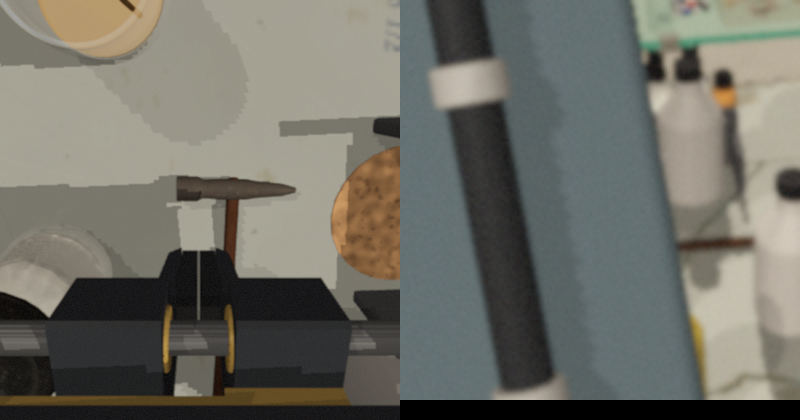

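The fingers shut above the handle. The wrist picture shows the hammer still flat, with the handle at column 230 and the fingers at 198. The handle is probably round and was squeezed out under the tips, so I need to go lower. I'll remeasure the handle and the jar top.

Run:
```python
from h import *
W=np.load("wrist2.npz");X=W['X'];p=W['p'].astype(int);print(W['fx'])
b,g,r=[p[...,i] for i in range(3)]
bench=np.median(X[100:160,180+80:230+80,2]);print("bench",bench)
M=(r-b>25)&(r<140);M[:205]=0;M[262:]=0;M[:,:300]=0;M[:,325:]=0
v,u=np.nonzero(M);Q=X[v,u];print(len(v),np.percentile(Q,[5,25,50,75,95],axis=0).round(1).tolist())
for zz in(6,):
    m={k:W[k] for k in('fx','fy','cx','cy','origin','rotation')}
    for row in (210,230,250,258):
        c=u[v==row]; 
        if len(c): print(row,[ray(0,a,row,zz,m).round(1)[:2].tolist() for a in(c.min()-.5,c.max()+.5)])
w1=np.load("wrist1.npz")['X'];q=w1[88:114,314:340].reshape(-1,3);print("jar top",np.percentile(q[:,2],[10,50,90,97]).round(1))
w=w1[130:160,374:380];print("handle z wrist1",np.percentile(w[...,2],[50,90,97]))
M=p.max(2)<60
for row in(252,256,262,268):print("finger row",row,np.nonzero(M[row,150:340])[0][[0,-1]]+150)
hd=X[183:196,262:370];k=p[183:196,262:370].max(2)<110;print("head z",np.percentile(hd[k][:,2],[10,50,90]),hd[k][:,:2].min(0),hd[k][:,:2].max(0))
```

```text
340.1151124397825
bench 0.6206332028491772
572 [[595.2, 210.6, 6.9], [596.7, 217.7, 7.8], [598.2, 225.2, 8.3], [599.6, 232.4, 8.8], [601.1, 238.0, 9.4]]
210 [[596.3, 235.7], [602.2, 235.4]]
230 [[594.9, 224.1], [601.5, 223.8]]
250 [[594.6, 212.1], [600.8, 211.8]]
258 [[597.9, 207.0], [600.1, 206.9]]
jar top [79.4 80.7 81.9 82.7]
handle z wrist1 [ 9.78818238 11.74153372 12.53629686]
finger row 252 [250 307]
finger row 256 [248 309]
finger row 262 [245 312]
finger row 268 [243 313]
head z [ 8.15825296 11.09977545 13.27391692] [573.28559425 243.11075974] [629.63901965 294.19507548]
```

At the balance point the handle is only about 6.5 mm wide and its top is at about 8 mm, so the tips must go to z≈2. There, the 187 mm body would hit the jar. I'll turn the tool 90° and push the hammer about 30 mm at its balance point, straight away from the jar, with shut fingers. Then I'll grip it.

Run:
```python
from h import *
H=[.05,.99875]; N=[-.99875,.05]
bot.servo_line([545,217,160],rot(H),speed=200)
bot.move_ptp([577,217.5,160],rot(N)); f0=bot.read_ft_force()
print(bot.servo_line([577,217.5,3],rot(N),speed=150,guard=15),bot.read_ft_force()-f0)
print(bot.servo_line([615,218.5,3],speed=50,guard=15),bot.read_ft_force()-f0,bot.read_ee_pos())
bot.servo_line([600,218,3],speed=100); bot.servo_line([577,217.5,160],speed=200)
m=bot.camera_model("wrist");p,d=bot.snapshot("wrist");np.savez("wrist3.npz",p=p,d=d,X=xyz("wrist",d,m),**m);cv2.imwrite("pics/w3.png",p)
print(bot.read_time())
```

```text
False [-0.00417706  0.42672584 -0.44224326]
False [ 0.26390369  0.22069974 -0.18704607] [614.8299985  218.49230191   2.77964662]
15.0583
```

View pics/w3.png

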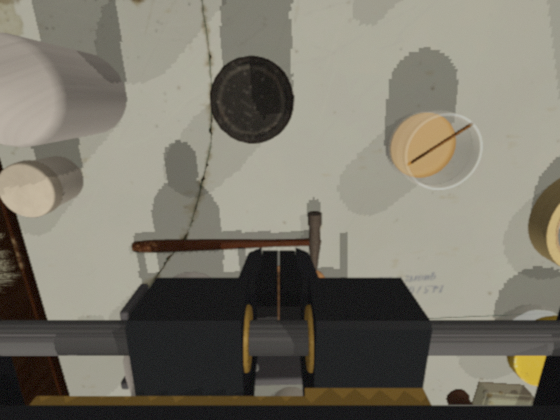

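The hammer has moved away from the jar. The handle runs from (135,246) to (310,242), the head is at column 316, and the jar lid is at (252,100). I'll measure the handle line and the head end.

Run:
```python
from h import *
W=np.load("wrist3.npz");X=W['X'];p=W['p'].astype(int);m={k:W[k] for k in('fx','fy','cx','cy','origin','rotation')}
b,g,r=[p[...,i] for i in range(3)]
M=((r-b>20)&(r<150)).astype(np.uint8);M[:232]=0;M[258:]=0;M[:,:130]=0;M[:,238:]=0
n,l,s,_=cv2.connectedComponentsWithStats(M);k=1+s[1:,4].argmax();v,u=np.nonzero(l==k);print(s[k])
P=[]
for c in range(145,235,6):
    q=v[u==c]
    if len(q): P.append(ray(0,c,(q.min()+q.max())/2,6,m)[:2])
P=np.array(P);f=np.polyfit(P[:,1],P[:,0],1);print("x = %.4f y + %.2f"%tuple(f), "resid",np.std(P[:,0]-np.polyval(f,P[:,1])),"at 217:",np.polyval(f,217))
print("tail",ray(0,u.min()-.5,246,6,m)[:2],"head end",[ray(0,322,rr,8,m)[:2].round(1).tolist() for rr in(214,240)])
for rr in(220,230,250):
    c=np.nonzero(p[rr,300:335].max(1)<125)[0]+300;print(rr,c.min(),c.max(),ray(0,c.max()+.5,rr,8,m)[:2],ray(0,c.min()-.5,rr,8,m)[:2])
q=X[95:105,245:260].reshape(-1,3);print("lid",np.median(q,0))
lid=(p.max(2)<85);lid[:50]=0;lid[150:]=0;lid[:,:205]=0;lid[:,300:]=0;vv,uu=np.nonzero(lid);Q=np.array([ray(0,a,c,80,m) for a,c in[(uu.min(),100),(uu.max(),100),(252,vv.min()),(252,vv.max())]]);print(Q.round(1))
```

```text
[ 131  235  107   18 1059]
x = 0.0197 y + 626.05 resid 0.6889328724844275 at 217: 630.3140309504681
tail [627.10398746  72.37064547] head end [[602.9, 256.0], [629.0, 255.7]]
220 308 321 [608.80125453 255.45646982] [608.16519848 242.46013686]
230 305 319 [618.68460085 253.46847272] [617.99718605 239.41316726]
250 300 319 [639.2042925  253.19804965] [638.27153432 234.09951604]
lid [499.00633258 204.06831331  80.68882927]
[[497.9 176.8  80. ]
 [500.5 230.   80. ]
 [473.  205.9  80. ]
 [525.5 202.1  80. ]]
```

Run:
```python
from h import *
H=[.023,1]; R=rot(H)
bot.servo_line([545,217,170],rot([-.99875,.05]),speed=200)
bot.command_gripper(0.27,30)
bot.move_ptp([560,217.5,160],R); f0=bot.read_ft_force()
g=bot.servo_line([598,217.5,24],speed=150,guard=12)
g2=g or bot.servo_line([628.5,217.5,24],speed=60,guard=8)
g3=g2 or bot.servo_line([628.5,217.5,2],speed=30,guard=6)
print(g,g2,g3,bot.read_ee_pos(),bot.read_ft_force()-f0)
if not g3:
    bot.command_gripper(0.0,30); print("gap",bot.read_finger_gap()*88,bot.read_finger_force(),bot.read_ft_force()-f0)
    print(bot.servo_line([628.5,217.5,26],speed=40,guard=20),"gap",bot.read_finger_gap()*88,bot.read_ft_force()-f0,bot.read_moment().round(3))
print(bot.read_time())
```

```text
False False False [628.67304401 217.54279356   2.15125784] [ 0.0035563  -0.19743775 -0.71359526]
gap 7.147957919618296 29.982340715978353 [ 0.98036362 -0.06255541 -0.28362326]
False gap 7.05777904820495 [ 1.25950663 -0.42123929 -2.45251942] [-0.055 -0.103  0.035]
21.0583
```

Run:
```python
from h import *
R=bot.read_tool_rot()
print(bot.servo_line([588,217.5,28],speed=120,guard=12), bot.servo_line([540,175,340],speed=220,guard=25))
bot.pause(.2)
m=bot.camera_model("wrist");p,d=bot.snapshot("wrist");s,_=bot.snapshot("side")
cv2.imwrite("pics/l3.png",np.hstack([p[100:400,100:480],s[0:300,100:480]]))
np.savez("wrist4.npz",p=p,d=d,X=xyz("wrist",d,m),**m)
print(bot.read_ee_pos(),"gap",bot.read_finger_gap()*88,bot.read_moment().round(3),bot.read_ft_force().round(2),bot.read_time())
```

```text
False False
[539.90167019 175.04965608 339.43239864] gap 6.79146418564575 [-0.007 -0.111 -0.012] [-0.12 -0.86 -0.87] 23.45
```

View pics/l3.png

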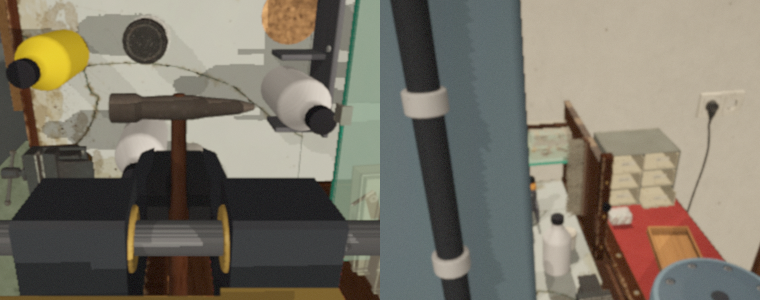

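The hammer is held and the handle runs straight between the fingers at column 178 (left half), with the head at (180,107). I'll check level from depth while carrying it to the tray.

Run:
```python
from h import *
W=np.load("wrist4.npz");X=W['X'];p=W['p'].astype(int)
for a,b,c,d in[(200,215,240,330),(220,240,274,284),(360,372,270,290),(375,390,270,290)]:
    q=X[a:b,c:d].reshape(-1,3);q=q[np.abs(q[:,2]-345)<60];print((a,c),len(q),np.median(q,0).round(1) if len(q) else None)
T=[.987,-.161];R=rot(T)
tgt=np.array([456.1,-239.1])+56*np.array(T)
print(tgt)
bot.move_ptp([tgt[0],tgt[1],340],R);bot.pause(.1);f0=bot.read_ft_force()
m=bot.camera_model("wrist");p,d=bot.snapshot("wrist");np.savez("wrist5.npz",p=p,d=d,X=xyz("wrist",d,m),**m);cv2.imwrite("pics/w5.png",p)
print(bot.read_ee_pos(),"gap",bot.read_finger_gap()*88,f0,bot.read_time())
```

```text
(200, 240) 1343 [542.8 207.4 347.6]
(220, 274) 199 [540.3 196.1 345.1]
(360, 270) 215 [538.8 122.9 346.5]
(375, 270) 269 [538.5 113.1 346.8]
[ 511.372 -248.116]
[ 511.83566917 -247.07959828  340.09370421] gap 6.922004853582052 [-0.37087346 -0.34861534 -1.69482554] 25.1667
```

Run:
```python
from h import *
R=rot([.987,-.161]);x,y=511.4,-248.1
g=bot.servo_line([x,y,60],R,speed=250,guard=20)
g=g or bot.servo_line([x,y,12],speed=80,guard=6)
g=g or bot.servo_line([x,y,1.0],speed=20,guard=2.5)
print(g,bot.read_ee_pos(),bot.read_time())
bot.pause(.1);bot.command_gripper(0.25);bot.pause(.1)
print(bot.servo_line([x,y,80],speed=120,guard=10)); bot.servo_line([x-20,y,230],speed=250)
m=bot.camera_model("wrist");p,d=bot.snapshot("wrist");s,_=bot.snapshot("scene")
cv2.imwrite("pics/t6.png",np.hstack([p[100:400,60:440],s[120:420,180:560]]))
print(bot.read_ee_pos(),bot.read_time())
```

```text
True [ 511.43973981 -248.10581901    2.13854662] 27.6917
False
[ 490.41191017 -247.23245608  227.33402112] 29.975
```

View pics/t6.png

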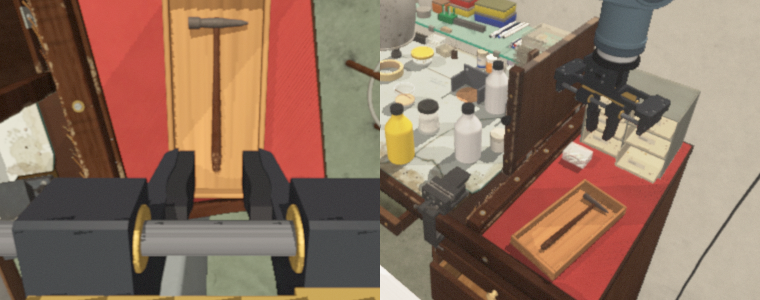

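The hammer lies in the tray: left half has the head at (215,22) and handle end at (217,168), and the right half shows it well inside the walls. Now the bottle push. The gripper body must clear the tub, jar, parked bottle, panel and vise, so I'll check candidate headings and leans with a small clearance calculation.

```bash
cat > plan.py <<'E'
from h import *
# body sample points in the tool frame (from TCP)
g=lambda *a:np.stack(np.meshgrid(*a,indexing='ij'),-1).reshape(-1,3)
BOX=g(np.linspace(-37.5,37.5,9),np.linspace(-94,94,21),np.linspace(-114,-64,6))
FL=np.array([[45*np.cos(t),45*np.sin(t),z] for z in range(-260,-114,20) for t in np.arange(0,6.28,.5)])
CAM=np.array([77,0,-147])+g([-25,0,25],[-25,0,25],[-25,0,25])
FIN=g([-9,9],[-40,40],np.arange(-64,1,8))
TOOL=np.vstack([BOX,FL,CAM,FIN])
CY={'jar':(501,204,30,80),'parked':(690.5,124.5,33,92),'parkedtop':(690.5,124.5,22,150),'tub':(559.5,18.4,23,48),'yellow':(381,183,33,150)}
def prot(head,al):
    h=np.radians(head);a=np.radians(al);f=np.array([np.cos(h),np.sin(h),0]);up=np.array([0,0,1.])
    z=f*np.sin(a)-up*np.cos(a);x=f*np.cos(a)+up*np.sin(a);return np.stack([x,np.cross(z,x),z],1)
def tcp(b,head,al,z,half=18):
    h=np.radians(head);fwd=9*np.cos(np.radians(al));back=np.sqrt(33**2-half**2)
    return np.array([b[0]-(back+fwd)*np.cos(h),b[1]-(back+fwd)*np.sin(h),z])
def clear(T,R,cloud=None):
    P=TOOL@R.T+T;out={}
    for k,(x,y,r,hh) in CY.items():
        d=np.hypot(P[:,0]-x,P[:,1]-y)-r;dz=P[:,2]-hh
        out[k]=np.where((d>0)&(dz>0),np.hypot(d,dz),np.maximum(d,dz)).min().round(0)
    out['zmin']=P[:,2].min().round(0)
    if cloud is not None: 
        from scipy.spatial import cKDTree
        d,i=cKDTree(P).query(cloud);k=d.argmin();out['cloud']=(d[k].round(0),cloud[k].round(0).tolist())
    return out
E
python3 - <<'E'
from plan import *
C=np.vstack([np.load(f"{n}1.npz")['X'].reshape(-1,3) for n in("scene","wrist")]+[xyz("side",np.load("side0.npz")['d']).reshape(-1,3)])
C=C[(C[:,0]>330)&(C[:,0]<900)&(C[:,1]>-200)&(C[:,1]<120)&(C[:,2]>8)&(C[:,2]<290)]
for x,y,r,_ in list(CY.values())+[(488.3,60,33,0)]: C=C[np.hypot(C[:,0]-x,C[:,1]-y)>r+8]
C=C[(C[:,0]<640)]
np.save("cloud.npy",C[::3])
v=C[(C[:,0]<470)&(C[:,1]>-40)];print("vise",np.percentile(v,[2,50,98],axis=0).round(0).tolist())
v=C[(C[:,2]>100)&(C[:,0]>500)];print("panel/brush",np.percentile(v,[1,50,99],axis=0).round(0).tolist())
for lo in(500,540,580,620):
    q=v[(v[:,0]>lo)&(v[:,0]<lo+40)];print(lo,len(q),np.percentile(q[:,1],[50,90,98]) if len(q) else 0)
K=C[::3]
for al in(35,42):
  for b,hs in [((488.3,60),(20,40,55)),((530,115),(30,45,60)),((565,165),(20,35,50)),((600,205),(0,20,35)),((620,222),(-5,10,20)),((645,227),(-10,0,10)),((693,226),(-8,-2))]:
    for hd in hs: print(al,b,hd,clear(tcp(b,hd,al,27),prot(hd,al),K))
E
```

```text
vise [[331.0, -26.0, 17.0], [364.0, 10.0, 40.0], [411.0, 42.0, 44.0]]
panel/brush [[501.0, -62.0, 102.0], [554.0, -37.0, 198.0], [635.0, 14.0, 277.0]]
500 2292 [-37.22151604 -36.2984147  -35.44350003]
540 1545 [-37.65746863 -36.73983826 -35.91828941]
580 2008 [ 1.0488731  11.56579226 14.17594491]
620 425 [-49.29284654  11.0791927   13.92714451]
35 (488.3, 60) 20 {'jar': np.float64(81.0), 'parked': np.float64(209.0), 'parkedtop': np.float64(215.0), 'tub': np.float64(61.0), 'yellow': np.float64(25.0), 'zmin': np.float64(22.0), 'cloud': (np.float64(14.0), [495.0, -38.0, 103.0])}
35 (488.3, 60) 40 {'jar': np.float64(114.0), 'parked': np.float64(195.0), 'parkedtop': np.float64(206.0), 'tub': np.float64(44.0), 'yellow': np.float64(46.0), 'zmin': np.float64(22.0), 'cloud': (np.float64(2.0), [496.0, -43.0, 110.0])}
35 (488.3, 60) 55 {'jar': np.float64(126.0), 'parked': np.float64(180.0), 'parkedtop': np.float64(191.0), 'tub': np.float64(31.0), 'yellow': np.float64(70.0), 'zmin': np.float64(22.0), 'cloud': (np.float64(1.0), [523.0, -37.0, 112.0])}
35 (530, 115) 30 {'jar': np.float64(37.0), 'p
[... 7868 characters left out ...]
])}
42 (645, 227) 10 {'jar': np.float64(-8.0), 'parked': np.float64(45.0), 'parkedtop': np.float64(56.0), 'tub': np.float64(75.0), 'yellow': np.float64(23.0), 'zmin': np.float64(21.0), 'cloud': (np.float64(49.0), [591.0, 116.0, 14.0])}
42 (693, 226) -8 {'jar': np.float64(20.0), 'parked': np.float64(29.0), 'parkedtop': np.float64(39.0), 'tub': np.float64(107.0), 'yellow': np.float64(73.0), 'zmin': np.float64(21.0), 'cloud': (np.float64(50.0), [591.0, 116.0, 14.0])}
42 (693, 226) -2 {'jar': np.float64(20.0), 'parked': np.float64(19.0), 'parkedtop': np.float64(29.0), 'tub': np.float64(96.0), 'yellow': np.float64(65.0), 'zmin': np.float64(21.0), 'cloud': (np.float64(42.0), [591.0, 116.0, 14.0])}
```

Run:
```python
from plan import *
K=np.load("cloud.npy");K=K[K[:,2]>22]
mn=lambda o:int(min([v for k,v in o.items() if k not in('zmin','cloud')]+[o['cloud'][0]]))
hs=range(0,75,10);print("heading",list(hs))
for al,z in((35,27),(30,27)):
  for b in [(488.3,60),(505,70),(530,88),(560,115),(590,150),(610,175),(625,195),(640,212),(655,226),(670,226.5)]:
    print(al,b,[mn(clear(tcp(b,h,al,z),prot(h,al),K)) for h in hs])
```

```text
heading [0, 10, 20, 30, 40, 50, 60, 70]
35 (488.3, 60) [-4, 13, 14, 2, 2, 1, 0, 1]
35 (505, 70) [-14, 6, 3, 0, 1, 1, 1, 0]
35 (530, 88) [-15, -8, 12, 1, 1, 1, -3, -11]
35 (560, 115) [-6, -1, 1, 6, 1, 2, 1, 1]
35 (590, 150) [-17, -13, -8, -1, 5, 1, 0, 2]
35 (610, 175) [-22, -22, -20, -14, -8, -1, 6, -1]
35 (625, 195) [-14, -14, -18, -22, -17, -11, -9, -19]
35 (640, 212) [-5, -6, -6, -13, -21, -20, -19, -20]
35 (655, 226) [5, 7, 4, 0, -15, -20, -19, -23]
35 (670, 226.5) [17, 15, 4, -13, -19, -19, -23, -27]
30 (488.3, 60) [-4, 13, 8, 2, 2, 1, 1, 1]
30 (505, 70) [-14, 6, 4, 1, 1, 0, 1, 1]
30 (530, 88) [-9, -7, 12, 1, 1, 1, -3, -11]
30 (560, 115) [-5, 2, 4, 8, 2, 1, 1, 1]
30 (590, 150) [-16, -12, -7, -2, 5, 1, 1, 2]
30 (610, 175) [-16, -16, -16, -12, -7, -1, 8, -7]
30 (625, 195) [-8, -9, -16, -16, -16, -10, -15, -21]
30 (640, 212) [1, 1, -1, -8, -16, -21, -19, -20]
30 (655, 226) [13, 14, 10, -3, -15, -20, -19, -24]
30 (670, 226.5) [25, 11, -1, -17, -19, -19, -19, -24]
```

Few headings clear both the jar and the parked bottle. I'll run a small grid search over bottle position, heading and lean, allowing re-approaches.

```bash
cat > search.py <<'E'
from plan import *
import heapq,pickle,sys
HALF=14
BX=[(495,1000,-72,-36,0,282),(580,700,-40,15,65,275),(330,412,-27,46,0,46),(668,728,170,180,0,51),(668,728,269,278,0,51),(668,728,70,80,0,51),(727,740,70,278,0,71),(700,900,-30,400,157,175),(425,700,340,640,185,450),(300,495,-72,-36,0,21)]
RP=np.vstack([g(np.linspace(-37.5,37.5,7),np.linspace(-94,94,17),np.linspace(-112,-64,5)),FL[::2],CAM,FIN])
def prof(h): return np.where(h<92,33,np.where(h<128,33-(h-92)*.5,np.where(h<151,15,-1e3)))
def cl(b,hd,al,z):
    T=tcp(b,hd,al,z,HALF);P=RP@prot(hd,al).T+T;m=99
    for x,y,r,hh in[(501,204,30,81),(559.5,18.4,23,48),(381,183,33,150),(573,343,31,52)]:
        d=np.hypot(P[:,0]-x,P[:,1]-y)-r;dz=P[:,2]-hh;m=min(m,np.where((d>0)&(dz>0),np.hypot(d,dz),np.maximum(d,dz)).min())
        if m<3:return m
    d=np.hypot(P[:,0]-690.5,P[:,1]-124.5)-prof(P[:,2]);m=min(m,d.min())
    Q=P[:-len(FIN)];d=np.hypot(Q[:,0]-b[0],Q[:,1]-b[1])-prof(Q[:,2]);m=min(m,d.min()+1)
    for x0,x1,y0,y1,z0,z1 in BX:
        d=np.maximum(np.maximum(np.maximum(x0-P[:,0],P[:,0]-x1),np.maximum(y0-P[:,1],P[:,1]-y1)),np.maximum(z0-P[:,2],P[:,2]-z1));m=min(m,d.min())
    return m
def bok(x,y):
    return np.hypot(x-501,y-204)>67 and np.hypot(x-690.5,y-124.5)>68 and np.hypot(x-559.5,y-18.4)>60 and all(np.hypot(max(668-x,0),max(y0-y,y-y1,0))>35 for y0,y1 in[(170,180),(269,278)])
xs=np.arange(488,700,7);ys=np.arange(60,236,7);hs=np.arange(-15,85,5)
F={}
for i,x in enumerate(xs):
  for j,y in enumerate(ys):
    if not bok(x,y):continue
    for h in hs:
        best=max((cl((x,y),h,al,33-.12*(al-25)),al) for al in(25,28,32,37))
        if best[0]>=2.5:F[i,j,h]=best
print(len(F))
st=[(0,0,h) for h in hs if (0,0,h) in F];print("start",[(int(s[2]),F[s]) for s in st])
D={s:0 for s in st};pr={};Hq=[(0,s) for s in st];goal=None
MV=[(a,b) for a in range(-1,4) for b in range(-1,4) if np.gcd(a,b)==1]
while Hq:
    c,s=heapq.heappop(Hq)
    if c>D[s]:continue
    i,j,h=s
    if xs[i]>=690 and abs(ys[j]-226)<5: goal=s;break
    N=[]
    for a,b in MV:
        e=abs((np.degrees(np.arctan2(b,a))-h+180)%360-180)
        if e<=27: N.append(((i+a,j+b,h),np.hypot(a,b)*7*(1+e/40)))
    for k in hs:
        if k!=h:N.append(((i,j,k),60+abs(k-h)*.3))
    for n,w in N:
        if n in F:
            w=c+w+20/F[n][0]
            if w<D.get(n,1e9):D[n]=w;pr[n]=s;heapq.heappush(Hq,(w,n))
print(goal)
if goal is None:
    R=sorted(D,key=lambda s:-xs[s[0]]-ys[s[1]])[:3];print([(xs[s[0]],ys[s[1]],s[2]) for s in R])
else:
    s=goal;L=[]
    while s: L.append((int(xs[s[0]]),int(ys[s[1]]),int(s[2]),F[s][0].round(1),F[s][1]));s=pr.get(s)
    print(*L[::-1],sep="\n")
E
time python3 search.py
```

```text
1342
start [(5, (np.float64(4.8706547297600835), 32)), (10, (np.float64(12.714361838119778), 37)), (15, (np.float64(14.782093046813074), 32)), (20, (np.float64(14.10460927482493), 37)), (25, (np.float64(8.636098695430405), 37))]
None
[(np.int64(600), np.int64(221), np.int64(70)), (np.int64(593), np.int64(228), np.int64(75)), (np.int64(586), np.int64(235), np.int64(75))]
real	0m5.926s
user	0m6.307s
sys	0m0.075s
```

```bash
sed -i 's/^HALF=14/HALF=float(sys.argv[1]);CONE=np.degrees(np.arcsin(HALF\/33))*.85/; s/if e<=27/if e<=CONE/; s/(25,28,32,37))/(25,29,33,37,41,45))/' search.py
for h in 20 25 28; do echo == $h; python3 search.py $h | grep -v start; done
```

```text
== 20
1518
None
[(np.int64(635), np.int64(193), np.int64(60)), (np.int64(635), np.int64(193), np.int64(-15)), (np.int64(635), np.int64(193), np.int64(-10))]
== 25
1279
(29, 24, np.int64(5))
(488, 60, 25, np.float64(5.4), 41)
(502, 81, 25, np.float64(7.0), 41)
(523, 95, 25, np.float64(11.2), 45)
(530, 102, 25, np.float64(9.4), 45)
(551, 116, 25, np.float64(5.8), 33)
(551, 116, 40, np.float64(2.6), 29)
(565, 137, 40, np.float64(7.2), 33)
(572, 144, 40, np.float64(7.5), 33)
(586, 165, 40, np.float64(4.5), 33)
(586, 165, 65, np.float64(3.0), 29)
(593, 179, 65, np.float64(7.5), 37)
(614, 193, 65, np.float64(2.8), 37)
(635, 207, 65, np.float64(3.0), 25)
(635, 207, 5, np.float64(3.0), 29)
(656, 214, 5, np.float64(10.3), 37)
(670, 221, 5, np.float64(10.5), 37)
(691, 228, 5, np.float64(3.0), 41)
== 28
1176
(29, 24, np.int64(5))
(488, 60, 25, np.float64(3.3), 45)
(502, 81, 25, np.float64(7.8), 41)
(509, 88, 25, np.float64(9.6), 45)
(516, 95, 25, np.float64(9.8), 45)
(537, 109, 25, np.float64(6.0), 37)
(551, 130, 25, np.float64(2.8), 25)
(551, 130, 45, np.float64(6.1), 41)
(558, 137, 45, np.float64(5.8), 37)
(565, 144, 45, np.float64(5.7), 37)
(572, 151, 45, np.float64(6.0), 41)
(593, 165, 45, np.float64(2.9), 33)
(593, 165, 65, np.float64(3.5), 33)
(600, 172, 65, np.float64(3.2), 37)
(614, 193, 65, np.float64(2.7), 29)
(621, 200, 65, np.float64(2.7), 25)
(621, 200, 5, np.float64(2.7), 25)
(635, 207, 5, np.float64(3.5), 33)
(649, 214, 5, np.float64(7.8), 37)
(670, 221, 5, np.float64(7.8), 37)
(691, 228, 5, np.float64(2.7), 41)
```

```bash
sed -e 's/w=c+w+20\/F\[n\]\[0\]/w=c+w+600\/F[n][0]**2/; s/np.arange(488,700,7)/np.arange(488,700,5)/; s/np.arange(60,236,7)/np.arange(60,236,5)/; s/\*7\*(1/*5*(1/; s/>=2.5/>=3/; s/60+abs(k-h)\*.3/(8 if abs(k-h)<=15 else 80)+abs(k-h)*.3/' search.py > s2.py
python3 - <<'E'
import numpy as np
X=np.vstack([np.load("scene1.npz")['X'].reshape(-1,3),np.load("wrist1.npz")['X'].reshape(-1,3)])
for c in[(488.3,60)]:
    r=np.hypot(X[:,0]-c[0],X[:,1]-c[1])
    for z in range(84,150,6):
        q=r[(np.abs(X[:,2]-z-.6)<2)&(r<45)];print(z,len(q),np.percentile(q,[50,90]).round(1) if len(q) else 0)
E
for h in 22 26; do echo == $h; python3 s2.py $h | grep -v start & done; wait
```

```text
84 68 [32.5 33.9]
90 94 [32.1 33.1]
96 200 [30.4 31.6]
102 228 [26.8 28.3]
108 184 [22.8 24.4]
114 146 [19.  20.4]
120 91 [15.1 16.5]
126 35 [13.  14.5]
132 6 [12.7 14.2]
138 33 [14.6 16.4]
144 34 [14.7 15.9]
== 22
== 26
1866
None
[(np.int64(623), np.int64(185), np.int64(60)), (np.int64(613), np.int64(190), np.int64(60)), (np.int64(618), np.int64(185), np.int64(60))]
1698
None
[(np.int64(613), np.int64(185), np.int64(60)), (np.int64(583), np.int64(215), np.int64(70)), (np.int64(593), np.int64(200), np.int64(65))]
```

```bash
for f in s2.py search.py; do sed -i 's/^def prof.*/def prof(h): return np.where(h<92,33,np.where(h<120,33-(h-92)*.62,np.where(h<151,16,-1e3)))/; s/(25,29,33,37,41,45))/(21,23,25,27,30,33,37,41))/' $f; done
for h in 18 21 24 27; do (python3 s2.py $h | grep -v start >o$h) & done; wait; for h in 18 21 24 27; do echo == $h; sed 's/np.float64//' o$h; done
```

```text
== 18
2570
None
[(np.int64(593), np.int64(220), np.int64(65)), (np.int64(588), np.int64(225), np.int64(70)), (np.int64(598), np.int64(210), np.int64(60))]
== 21
2457
None
[(np.int64(588), np.int64(225), np.int64(70)), (np.int64(593), np.int64(215), np.int64(65)), (np.int64(598), np.int64(205), np.int64(60))]
== 24
2234
None
[(np.int64(588), np.int64(215), np.int64(65)), (np.int64(623), np.int64(180), np.int64(60)), (np.int64(593), np.int64(205), np.int64(60))]
== 27
1885
None
[(np.int64(583), np.int64(215), np.int64(70)), (np.int64(623), np.int64(175), np.int64(55)), (np.int64(588), np.int64(205), np.int64(65))]
```

```bash
sed -e 's/^def cl(b,hd,al,z):/def cl(b,hd,al,z,ro=0):/; s/P=RP@prot(hd,al).T+T;m=99/P=RP@(prot(hd,al)@RZ(ro)).T+T;m=99/; s/best=max(.*/best=max((cl((x,y),h,al,33-.12*(al-25)-HALF*.7*np.sin(np.radians(abs(ro))),ro),al,ro) for al in(22,25,29,33,38) for ro in(-24,-16,-8,0,8,16,24))/; s/,F\[s\]\[1\])/,F[s][1],F[s][2])/' s2.py > s3.py
sed -i 's/^def cl(/def RZ(d):\n    c,s=np.cos(np.radians(d)),np.sin(np.radians(d));return np.array([[c,-s,0],[s,c,0],[0,0,1.]])\ndef cl(/' s3.py
for h in 16 20 24; do (timeout 200 python3 s3.py $h 2>&1| grep -v start >o$h) & done; wait; for h in 16 20 24; do echo == $h; sed 's/np.float64//' o$h; done
```

```text
== 16
4132
None
[(np.int64(628), np.int64(190), np.int64(60)), (np.int64(593), np.int64(220), np.int64(65)), (np.int64(588), np.int64(225), np.int64(70))]
== 20
4007
None
[(np.int64(633), np.int64(185), np.int64(0)), (np.int64(633), np.int64(185), np.int64(-15)), (np.int64(633), np.int64(185), np.int64(-10))]
== 24
3215
None
[(np.int64(628), np.int64(175), np.int64(55)), (np.int64(608), np.int64(190), np.int64(65)), (np.int64(623), np.int64(175), np.int64(55))]
```

```bash
sed -e 's/al in(22,25,29,33,38)/al in(25,29,33,38,43,48)/; s/\*\.85/*.92/' s3.py > s4.py
for h in 27 29 31; do (timeout 250 python3 s4.py $h 2>&1| grep -v start >o$h) & done; wait; for h in 27 29 31; do echo == $h; sed 's/np.float64//' o$h; done
```

```text
== 27
2741
None
[(np.int64(623), np.int64(175), np.int64(55)), (np.int64(618), np.int64(180), np.int64(60)), (np.int64(583), np.int64(215), np.int64(70))]
== 29
2431
None
[(np.int64(613), np.int64(180), np.int64(60)), (np.int64(583), np.int64(210), np.int64(70)), (np.int64(623), np.int64(170), np.int64(55))]
== 31
1832
None
[(np.int64(583), np.int64(205), np.int64(70)), (np.int64(613), np.int64(175), np.int64(60)), (np.int64(583), np.int64(200), np.int64(70))]
```

The flat-faced shut fingers can push a round bottle straight, because the normal always passes through its axis. With the tool rolled 90° the gripper is only 75 mm wide, which fits the jar–parked gap. I'll check legs with mixed rolls.

```bash
(sed -n '/^from/p;/^import/p' s3.py | sed 's/,sys/,sys/'; sed '/^xs=/,$d' s3.py | grep -v '^from\|^import\|^HALF') > clr.py
sed -i '1,2!b' clr.py; sed -i 's/^BX=/HALF=18\nBX=/' clr.py
cat >> clr.py <<'E'
SH=np.vstack([g(np.linspace(-37.5,37.5,7),np.linspace(-94,94,17),np.linspace(-112,-64,5)),FL[::2],CAM])
def pose(b,hd,al,z,ro):
    "pose pushing bottle at b; ro=0 cradle, ro=+-90 shut fingers flat"
    h=np.radians(hd);o=13.7*np.cos(np.radians(al))+33 if abs(ro)==90 else 9*np.cos(np.radians(al))+np.sqrt(33**2-HALF**2)
    return np.array([b[0]-o*np.cos(h),b[1]-o*np.sin(h),z]),prot(hd,al)@RZ(ro)
def cc(b,hd,al,z,ro):
    T,R=pose(b,hd,al,z,ro);P=SH@R.T+T;o={}
    for k,(x,y,r,hh) in {'jar':(501,204,30,80),'tub':(559.5,18.4,23,47),'yel':(381,183,33,150)}.items():
        d=np.hypot(P[:,0]-x,P[:,1]-y)-r;dz=P[:,2]-hh;o[k]=np.where((d>0)&(dz>0),np.hypot(d,dz),np.maximum(d,dz)).min()
    o['park']=(np.hypot(P[:,0]-690.5,P[:,1]-124.5)-prof(P[:,2])).min();o['self']=(np.hypot(P[:,0]-b[0],P[:,1]-b[1])-prof(P[:,2])).min()
    for n,(x0,x1,y0,y1,z0,z1) in enumerate(BX):
        o['bx%d'%n]=np.maximum(np.maximum(np.maximum(x0-P[:,0],P[:,0]-x1),np.maximum(y0-P[:,1],P[:,1]-y1)),np.maximum(z0-P[:,2],P[:,2]-z1)).min()
    o['bench']=P[:,2].min()
    k=sorted(o,key=o.get)[:2];return [(q,int(round(o[q]))) for q in k]
E
python3 - <<'E'
from clr import *
for b,h in[((488.3,60),22),((525,83),22),((550,98),25),((565,110),28),((575,120),30)]:
    print(b,h,[(al,cc(b,h,al,30,0)) for al in(29,33,37)])
for b,h in[((565,110),45),((565,110),57),((575,120),50),((575,120),60),((600,160),50),((620,195),57),((620,195),45),((620,195),35),((645,212),35),((668,228),35)]:
    print(b,h,[(ro,al,cc(b,h,al,27,ro)) for ro in(90,-90) for al in(44,)])
for b,h in[((668,228),0),((668,228),-4),((693,226),-4)]: print(b,h,[(al,cc(b,h,al,30,0)) for al in(29,33)])
E
```

```text
(488.3, 60) 22 [(29, [('bx0', 3), ('self', 8)]), (33, [('bx0', 7), ('self', 13)]), (37, [('bx0', 12), ('bx2', 13)])]
(525, 83) 22 [(29, [('bx0', 4), ('self', 8)]), (33, [('bx0', 5), ('self', 13)]), (37, [('bx0', 4), ('bx2', 13)])]
(550, 98) 25 [(29, [('bx0', 4), ('self', 8)]), (33, [('bx0', 3), ('self', 13)]), (37, [('bx0', 3), ('self', 18)])]
(565, 110) 28 [(29, [('bx1', 1), ('bx0', 5)]), (33, [('bx0', 3), ('bx1', 5)]), (37, [('bx0', 3), ('bx1', 9)])]
(575, 120) 30 [(29, [('bx1', 1), ('self', 8)]), (33, [('bx1', 1), ('bx0', 11)]), (37, [('bx1', 2), ('bx0', 8)])]
(565, 110) 45 [(90, 44, [('bx0', -16), ('bx2', -4)]), (-90, 44, [('bx2', -4), ('self', 4)])]
(565, 110) 57 [(90, 44, [('bx0', -18), ('bx1', -3)]), (-90, 44, [('bx0', -15), ('bx9', 2)])]
(575, 120) 50 [(90, 44, [('bx0', -18), ('bx1', -3)]), (-90, 44, [('bx0', 1), ('self', 4)])]
(575, 120) 60 [(90, 44, [('bx0', -18), ('bx1', -14)]), (-90, 44, [('bx0', -18), ('tub', 2)])]
(600, 160) 50 [(90, 44, [('bx1', -17), ('bx0', -8)]), (-90, 44, [('tub', 0), ('bx0', 2)])]
(620, 195) 57 [(90, 44, [('bx1', -27), ('tub', -13)]), (-90, 44, [('tub', -13), ('self', 4)])]
(620, 195) 45 [(90, 44, [('bx1', 3), ('self', 4)]), (-90, 44, [('self', 4), ('bench', 8)])]
(620, 195) 35 [(90, 44, [('self', 4), ('bench', 8)]), (-90, 44, [('yel', 1), ('self', 4)])]
(645, 212) 35 [(90, 44, [('self', 4), ('bench', 8)]), (-90, 44, [('self', 4), ('bench', 8)])]
(668, 228) 35 [(90, 44, [('self', 4), ('bench', 8)]), (-90, 44, [('self', 4), ('bench', 8)])]
(668, 228) 0 [(29, [('self', 8), ('jar', 27)]), (33, [('self', 13), ('jar', 21)])]
(668, 228) -4 [(29, [('self', 8), ('jar', 25)]), (33, [('self', 13), ('jar', 19)])]
(693, 226) -4 [(29, [('self', 8), ('bx7', 11)]), (33, [('self', 13), ('park', 18)])]
```

Run:
```python
from clr import *
for t in(0,30,60,80,100,120):
    b=(488.3+.6985*t,60+.7156*t)
    print(t,np.round(b),[(h,al,cc(b,h,al,30,0)) for h in(22,28,34) for al in(33,38)])
for t in(80,100,120,150,188):
    b=(488.3+.6985*t,60+.7156*t); print(t,np.round(b),[(z,al,cc(b,45.7,al,z,-90)) for z,al in((27,44),(28,47))])
b=(619.6,194.5)
for h in(35,38,41):print(h,cc(b,h,44,27,-90),cc(b,h,44,27,90), cc((660,229),h,44,27,-90))
q0=bot.read_joints()
for b,h,al,z,ro in[((488.3,60),25,38,30,0),((550,124),28,36,30,0),((565,140),45.7,44,27,-90),((620,195),45.7,44,27,-90),((620,195),38,44,27,-90),((665,229),38,44,27,-90),((660,228),-2,33,30,0),((693,226),-2,33,30,0)]:
    T,R=pose(b,h,al,z,ro);q=bot.ik(T,R);T2=T-R[:,2]*40;q2=bot.ik(T2,R);print(b,h,ro,None if q is None else np.round(q),q2 is not None)
```

```text
0 [488.  60.] [(22, 33, [('bx0', 7), ('self', 13)]), (22, 38, [('bx2', 11), ('bx0', 13)]), (28, 33, [('bx0', -3), ('self', 13)]), (28, 38, [('bx0', 2), ('bx2', 11)]), (34, 33, [('bx0', -7), ('self', 13)]), (34, 38, [('bx0', -7), ('bx2', 11)])]
30 [509.  81.] [(22, 33, [('bx0', 8), ('self', 13)]), (22, 38, [('bx0', 8), ('bx2', 11)]), (28, 33, [('bx0', 2), ('self', 13)]), (28, 38, [('bx0', 3), ('bx2', 11)]), (34, 33, [('bx0', -3), ('self', 13)]), (34, 38, [('bx0', -3), ('bx2', 11)])]
60 [530. 103.] [(22, 33, [('yel', 3), ('self', 13)]), (22, 38, [('yel', 3), ('bx0', 17)]), (28, 33, [('bx0', 9), ('self', 13)]), (28, 38, [('bx0', 10), ('yel', 14)]), (34, 33, [('bx0', 1), ('self', 13)]), (34, 38, [('bx0', 2), ('self', 19)])]
80 [544. 117.] [(22, 33, [('yel', -5), ('self', 13)]), (22, 38, [('yel', -5), ('self', 19)]), (28, 33, [('yel', 8), ('self', 13)]), (28, 38, [('yel', 8), ('bx0', 15)]), (34, 33, [('bx0', 4), ('self', 13)]), (34, 38, [('bx0', 5), ('self', 19)])]
100 [558. 132.] [(22, 33, [('yel', -6), ('jar', 11)]), (22, 38, [('yel', -10), ('jar', 12)]), (28, 33, [('yel', 2), ('self', 
[... 844 characters left out ...]
), ('self', 4)] [('self', 4), ('bench', 8)] [('jar', 3), ('self', 4)]
38 [('self', 4), ('yel', 6)] [('self', 4), ('bench', 8)] [('self', 4), ('bench', 8)]
41 [('self', 4), ('bench', 8)] [('self', 4), ('bx1', 7)] [('self', 4), ('bench', 8)]
(488.3, 60) 25 0 [-32.   6. 140.  73.  33. -30.] True
(550, 124) 28 0 [-16.  12. 130.  69.  26. -15.] True
(565, 140) 45.7 -90 [ -25.   20.  126.   72.   43. -130.] True
(620, 195) 45.7 -90 [ -14.   24.  119.   75.   38. -123.] True
(620, 195) 38 -90 [ -12.   23.  122.   84.   32. -123.] True
(665, 229) 38 -90 [  -6.   26.  115.   83.   29. -117.] True
(660, 228) -2 0 [ 14.  25. 109. -32.  17. 134.] True
(693, 226) -2 0 [ 13.  28. 104. -28.  18. 129.] True
```

```bash
cat >> clr.py <<'E'
from scipy.optimize import least_squares
def bfind(c,cams=("scene","side","wrist")):
    Q=[]
    for n in cams:
        m=bot.camera_model(n);p,d=bot.snapshot(n);X=xyz(n,d,m).reshape(-1,3)
        s=p.reshape(-1,3).astype(int);ok=(s.min(1)>70)&(np.ptp(s,axis=1)<45)
        X=X[ok&(X[:,2]>18)&(X[:,2]<84)&(np.hypot(X[:,0]-c[0],X[:,1]-c[1])<46)];Q.append(X[:,:2])
    q=np.vstack(Q)
    for _ in range(3):
        c=least_squares(lambda c:np.hypot(*(q-c).T)-33,c,loss='soft_l1',f_scale=1.5).x;q=q[np.abs(np.hypot(*(q-c).T)-33)<8]
    return c.round(1),len(q)
def go(b,h,al,z,ro,speed=60,guard=25,back=0,up=0):
    T,R=pose(b,h,al,z+up,ro);f=np.array([np.cos(np.radians(h)),np.sin(np.radians(h)),0])
    return bot.servo_line(T-back*f,R,speed=speed,guard=guard)
def goto(b,h,al,z,ro,back,up):
    T,R=pose(b,h,al,z+up,ro);f=np.array([np.cos(np.radians(h)),np.sin(np.radians(h)),0]);bot.move_ptp(T-back*f,R)
E
python3 - <<'E'
from clr import *
bot.servo_line([440,-230,400],speed=350)
bot.command_gripper(2*HALF/88)
b0,n=bfind((488.3,60),("scene","side"));print("bottle",b0,n)
if n<200 or np.hypot(*(b0-[488.3,60]))>4:b0=np.array([488.3,60])
L=lambda t:np.array([b0[0]+.6985*t,b0[1]+.7156*t])
goto(b0,21,36,30,0,30,170)
print(go(b0,21,36,30,0,speed=150,back=30,guard=10),bot.read_time())
r=go(b0,21,36,30,0,speed=40,back=4,guard=8);print(r)
for t,h in((30,24),(62,28),(100,32),(130,34)):
    if not r: r=go(L(t),h,36,30,0,speed=60,guard=18)
    print(t,r,bot.read_ft_force().round(1),end=' ')
print(bot.read_ee_pos(),bot.read_time()); print(bfind(L(130)),L(130))
E
```

```text
bottle [488.   60.8] 577
False 33.6917
False
30 False [ 0.4 -0.8  0.2] 62 False [-0.5 -1.5  0.3] 100 False [-0.3 -0.5  0.2] 130 False [-0.3 -0.5 -0. ] [549.85434198 134.53421543  30.01056724] 37.2917
(array([578.8, 153.1]), 2947) [578.805 153.828]
```

Run:
```python
from clr import *
b=np.array([578.8,153.1]);e=np.array([655,230.5]);hd=np.degrees(np.arctan2(*(e-b)[::-1]))
go(b,34,36,30,0,speed=120,back=15); go(b,34,36,30,0,speed=250,back=25,up=135)
bot.command_gripper(0.0)
goto(b,hd,44,27,-90,10,135)
r=go(b,hd,44,27,-90,speed=150,back=9,guard=8);print("down",r,bot.read_ft_force().round(1),bot.read_time())
if not r: r=go(b,hd,44,27,-90,speed=30,back=2,guard=8)
if not r: r=go(e,hd,44,27,-90,speed=60,guard=15)
print(r,bot.read_ft_force().round(1),bot.read_ee_pos(),bot.read_time());print(bfind(e),e)
```

```text
down False [-0.  -0.5  0.6] 41.8833
False [-1.2 -1.4 -0.6] [624.84503668 199.88451945  26.9781301 ] 44.2583
(array([650.4, 230.2]), 11688) [655.  230.5]
```

Run:
```python
from clr import *
b=np.array([650.6,230.2]);hd=-4;al=30
print(cc(b,hd,al,30,0),cc((694,226),hd,al,30,0))
T,R=pose(b,45.5,44,27,-90)
p=bot.read_ee_pos();f=np.array([.7,.713,0])
bot.servo_line(p-12*f,speed=120); bot.servo_line(p-25*f+[0,0,135],speed=280)
bot.command_gripper(2*HALF/88)
goto(b,hd,al,30,0,14,125)
r=go(b,hd,al,30,0,speed=150,back=12,guard=8);print("down",r,bot.read_ft_force().round(1),bot.read_time())
if not r: r=go((698,226),hd,al,30,0,speed=40,guard=12)
print(r,bot.read_ft_force().round(1),bot.read_ee_pos(),bot.read_time());print(bfind((693.5,226)))
```

```text
[('jar', 9), ('self', 10)] [('self', 10), ('bx7', 12)]
down False [ 0.3  0.3 -0.2] 50.1083
False [-7.  -0.   4.4] [661.84549063 228.41658058  29.60594285] 51.75
(array([695.5, 225.4]), 584)
```

Run:
```python
from clr import *
p=bot.read_ee_pos()
print(bot.servo_line(p+[2.5,-.2,0],speed=25,guard=9),bot.read_ft_force().round(1),bot.read_ee_pos().round(1))
bot.servo_line(p-[14,-1,0],speed=80); bot.servo_line(p+[-50,0,130],speed=200)
print(bfind((694,226),("scene","wrist","side")),bot.read_time())
s,_=bot.snapshot("scene");w,_=bot.snapshot("wrist")
cv2.imwrite("pics/f.png",np.hstack([s[120:420,180:560],w[60:360,90:470]]))
print(bot.read_time(),bot.read_joint_velocities().round(2))
```

```text
False [-13.3  -0.2   9.6] [662.4 228.3  28.9]
(array([695.7, 225.6]), 1501) 53.4833
53.5833 [ 0.24 -0.4  -0.17  0.03  0.07 -0.07]
```

View pics/f.png

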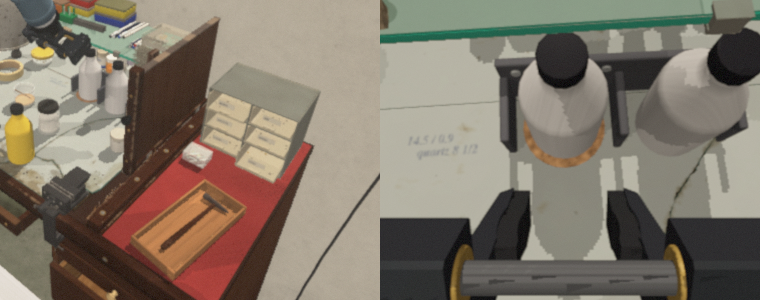

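The bottle stands on the mat against the back panel: right half at (563,100), with the mat rim evenly visible at (563,150). The wall contact force rose to 13 N. The parked bottle is undisturbed at (690,100), and the hammer lies in the tray at left half (190,225). The robot is clear, so I'm handing in.

Run:
```python
from bench import bot
print(bot.read_time(),bot.job_done())
```

```text
the job is handed in; nothing more can be done
53.5833 None
```

The job is handed in at 53.6 s: the hammer was carried level (after a 30 mm push clear of the jar) and lies in the tray, and the aluminium bottle stands on the cork mat against the stand's back panel; the last pictures show the parked bottle, yellow bottle, jar and tub still standing, but I did not re-measure the bystanders.

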